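# Test the dock latches and release the data logger

## Task

Three look-alike data-logger docks stand on the desk, and just one has a latch whose release force is within limits, 5 to 12 N; the others are too weak or too stiff. Push the latch buttons to find it and leave it clicked in, but never force the too-stiff one past its click: let it spring back out. Then drag the good dock's logger with the hooked pick fully out of its bay to lie on that dock's apron, lay the pick back on its rest as it was, leave the other two loggers in their bays and do not disturb the bottle, the magnifier or the mouse.

Things in the scene. Friction and masses are not known exactly. Their poses are not given: they have to be found in the camera images.
- dock_a: data-logger dock a, fixed, same look as the other two. Origin: centre of the underside of its main block, 150 (x) x 105 mm; z up, front to -x. White housing with a bay for the logger along y = -24 mm; beside it, at y = +24 mm, a latch button on a face sloping 35 deg to the front. A steel bolt bars the bay; pushing the latch in till it clicks draws the bolt aside
- bay_a (a point): middle of the floor at the mouth of dock a's bay (dock frame x -75, y -24, z 20 mm), axes as the dock. The bay is a slot 32 mm wide, 41 mm deep, open at top and front, running 130 mm to +x. To -x the floor goes on as a 46 mm wide apron, 135 mm long, with side rails 7 mm high, 36 mm apart. The bolt, 10 mm thick, crosses the bay 12 mm behind the mouth, 13 mm above the floor
- canopy_a (a point): middle of the lower front edge of dock a's canopy (dock frame x -8, z 170 mm), axes as the dock. The canopy, 18 mm thick and as wide as the dock, reaches from here 83 mm to +x over the bay and housing, on a column at the rear
- latch_a_top (a point): middle of the top of dock a's latch button, a steel cylinder 28 mm in diameter standing 24 mm out of the sloping face; when out, at x -34, y 24, z 105 mm in the dock's frame. The point moves with the button; its z axis points outward along the button's axis, up and to the dock's front, 35 deg from vertical. Push along -z
- latch_a (a joint): travel of dock a's latch button, m: 0 out, 0.015 fully in. Its push-back grows to a peak, the release force, at about 4 mm, then falls; past 9 mm it clicks over and stays in at 15 mm. Let go earlier, it springs out. The three release forces are about 3, 9 and 20 N; which latch has which must be felt
- logger_a: black data logger of dock a, stick 90 (x) x 26 x 18 mm, 90 g, on the bay floor along its dock's x, origin 65 mm behind the bay mouth, 3 mm play each side. Origin: centre of underside. On top at x = -25 mm a steel bail: crossbar along y, 6 mm thick, axis 38 mm above the origin, between cheeks 20 mm apart; opening under the bar 17 mm high (18 to 35 mm)
- dock_b: data-logger dock b, fixed, same look as the other two. Origin: centre of the underside of its main block, 150 (x) x 105 mm; z up, front to -x. White housing with a bay for the logger along y = -24 mm; beside it, at y = +24 mm, a latch button on a face sloping 35 deg to the front. A steel bolt bars the bay; pushing the latch in till it clicks draws the bolt aside
- bay_b (a point): middle of the floor at the mouth of dock b's bay (dock frame x -75, y -24, z 20 mm), axes as the dock. The bay is a slot 32 mm wide, 41 mm deep, open at top and front, running 130 mm to +x. To -x the floor goes on as a 46 mm wide apron, 135 mm long, with side rails 7 mm high, 36 mm apart. The bolt, 10 mm thick, crosses the bay 12 mm behind the mouth, 13 mm above the floor
- canopy_b (a point): middle of the lower front edge of dock b's canopy (dock frame x -8, z 170 mm), axes as the dock. The canopy, 18 mm thick and as wide as the dock, reaches from here 83 mm to +x over the bay and housing, on a column at the rear
- latch_b_top (a point): middle of the top of dock b's latch button, a steel cylinder 28 mm in diameter standing 24 mm out of the sloping face; when out, at x -34, y 24, z 105 mm in the dock's frame. The point moves with the button; its z axis points outward along the button's axis, up and to the dock's front, 35 deg from vertical. Push along -z
- latch_b (a joint): travel of dock b's latch button, m: 0 out, 0.015 fully in. Its push-back grows to a peak, the release force, at about 4 mm, then falls; past 9 mm it clicks over and stays in at 15 mm. Let go earlier, it springs out. The three release forces are about 3, 9 and 20 N; which latch has which must be felt
- logger_b: black data logger of dock b, stick 90 (x) x 26 x 18 mm, 90 g, on the bay floor along its dock's x, origin 65 mm behind the bay mouth, 3 mm play each side. Origin: centre of underside. On top at x = -25 mm a steel bail: crossbar along y, 6 mm thick, axis 38 mm above the origin, between cheeks 20 mm apart; opening under the bar 17 mm high (18 to 35 mm)
- dock_c: data-logger dock c, fixed, same look as the other two. Origin: centre of the underside of its main block, 150 (x) x 105 mm; z up, front to -x. White housing with a bay for the logger along y = -24 mm; beside it, at y = +24 mm, a latch button on a face sloping 35 deg to the front. A steel bolt bars the bay; pushing the latch in till it clicks draws the bolt aside
- bay_c (a point): middle of the floor at the mouth of dock c's bay (dock frame x -75, y -24, z 20 mm), axes as the dock. The bay is a slot 32 mm wide, 41 mm deep, open at top and front, running 130 mm to +x. To -x the floor goes on as a 46 mm wide apron, 135 mm long, with side rails 7 mm high, 36 mm apart. The bolt, 10 mm thick, crosses the bay 12 mm behind the mouth, 13 mm above the floor
- canopy_c (a point): middle of the lower front edge of dock c's canopy (dock frame x -8, z 170 mm), axes as the dock. The canopy, 18 mm thick and as wide as the dock, reaches from here 83 mm to +x over the bay and housing, on a column at the rear
- latch_c_top (a point): middle of the top of dock c's latch button, a steel cylinder 28 mm in diameter standing 24 mm out of the sloping face; when out, at x -34, y 24, z 105 mm in the dock's frame. The point moves with the button; its z axis points outward along the button's axis, up and to the dock's front, 35 deg from vertical. Push along -z
- latch_c (a joint): travel of dock c's latch button, m: 0 out, 0.015 fully in. Its push-back grows to a peak, the release force, at about 4 mm, then falls; past 9 mm it clicks over and stays in at 15 mm. Let go earlier, it springs out. The three release forces are about 3, 9 and 20 N; which latch has which must be felt
- logger_c: black data logger of dock c, stick 90 (x) x 26 x 18 mm, 90 g, on the bay floor along its dock's x, origin 65 mm behind the bay mouth, 3 mm play each side. Origin: centre of underside. On top at x = -25 mm a steel bail: crossbar along y, 6 mm thick, axis 38 mm above the origin, between cheeks 20 mm apart; opening under the bar 17 mm high (18 to 35 mm)
- pick: cranked hook pick, 0.12 kg: square wooden handle 120 (x) x 20 x 20 mm, origin at its centre; from its +x end a 7 mm steel rod runs on to x = 115 mm, bends down 78 mm and ends in a foot pointing back (-x), rounded tip at x = 99.5 mm. Balances near x = 20 mm. Lies level across the posts of its rest, hook down, clear of the bench
- pick_hook (a point): the corner of the hook, on the rod's axis where the upright part meets the foot: x = 115, z = -78 mm in the pick's frame, whose axes it has
- pick_rest: fixed rest for the pick: foot plate 130 x 60 x 6 mm, two posts 14 mm thick at x = +50 and -50 mm (86 mm free between), each with a saddle 85 mm above the bench, 28 mm wide between lips 12 mm high. Origin: centre of underside. The pick at rest has its origin at x 0, y 0, z 95 mm in this frame, its x along the rest's
- bottle: bystander: white plastic bottle with a red cap, 66 mm in diameter, 165 mm tall; origin: centre of its underside
- magnifier: bystander: magnifying glass lying flat, about 160 mm long along x, 14 mm high, yellow handle to -x; origin on its underside near the middle
- mouse: bystander: computer mouse 105 x 60 x 34 mm, origin: centre of its underside

How it is judged:
On the way, in this order (a step that is already met when the one before it is completed fails the run):
1. the latch that is within limits has been pushed until it clicked (value of joint latch_c above 0.0125 m), for 0.2 s.
2. the good dock's logger is being drawn out of its bay by the pick (x of logger_c in the frame of dock_c below -0.05 m and contact force between pick and logger_c above 0.05 N).
3. that logger is fully out of its bay (x of logger_c in the frame of dock_c below -0.12 m), for 0.1 s.
At the end, for the whole second after the job is handed in: Good latch in (over 12.5 mm), stiff one out (under 4), weak one either. Good logger flat on its apron, still, 120 to 195 mm before the dock's origin, within 16 of the bay line; others within 15 mm of home. Pick level on its rest, within 20 mm lengthwise, 10 sideways (value of joint latch_c above 0.0125 m and value of joint latch_a below 0.004 m and x of logger_c in the frame of dock_c between -0.195 and -0.12 m and y of logger_c in the frame of dock_c between -0.04 and -0.008 m and z of logger_c in the frame of dock_c between 0.015 and 0.032 m and angle between each of logger_c, pick's own z axis and vertical below 0.15 rad and linear speed of each of logger_c, pick below 0.02 m/s and x of logger_a in the frame of dock_a above -0.025 m and z of logger_a in the frame of dock_a below 0.03 m and x of logger_b in the frame of dock_b above -0.025 m and z of logger_b in the frame of dock_b below 0.03 m and z of pick in the frame of pick_rest between 0.088 and 0.102 m and x of pick in the frame of pick_rest between -0.02 and 0.02 m and y of pick in the frame of pick_rest between -0.01 and 0.01 m); the robot touches nothing.
It fails at once if the too-stiff latch is forced past its click (value of joint latch_a above 0.0095 m).
It fails at once if a bystander is moved by more than 30 mm or the bottle tipped (distance of any of bottle, magnifier, mouse from where it was at the start of the episode above 0.03 m or angle between bottle's own z axis and vertical above 0.5 rad).
It also fails if it takes over 72 s, if anything falls off the work surface, if the arm or the gripper's body presses on something with over 40 N, if the wrist force passes 120 N, or if a joint passes its speed limit or range.

## Robot

A 7-joint arm with a two-finger parallel gripper is mounted at the origin on the work surface. World frame = base frame: x ahead of the robot, y to its left, z up, the work surface at z = 0. Lengths are in m, angles in rad, forces in N, time in s.
With the tool pointing down it reaches from about 0.4 to 0.9 m from the base axis. Payload 5.5 kg.
Tool frame: the origin (TCP) lies midway between the tips of the shut fingers; the grasp point (between the pads) lies 19 mm behind it (manip.grip_depth is the distance from the TCP to the grasp point, in m); z points along the fingers, y is the line along which they close (so a half turn about z gives the same grasp; the last joint's range is limited). The gripper opens to 92 mm and grips with 3 to 60 N. Pads are 19 mm wide; open, the fingers measure 130 mm over their backs; the gripper's body (75 mm by 190 mm) begins 47 mm behind the grasp point.
Start: joints at [-0.969, 0.501, -0.427, 1.55, 0.221, 1.138, -0.21], TCP at [0.216, 0.613, 0.227] pointing down, gripper open.
Joint ranges: [-2.88, 2.88], [-0.31, 2.03], [-1.54, 1.56], [0.2, 2.42], [-1.41, 4.55], [0.19, 2.02], [-2.57, 2.57]. Speed limits (rad/s): [2.57, 2.57, 3.14, 3.14, 3.14, 3.14, 3.14].

## Interface

Orientations are given as a unit quaternion [x, y, z, w].
In Python, from bench import manip, effector, viewer gives the robot as it stands. Calls block until the motion is done:
- manip.move_pose(position, orientation): joint-space move of the TCP to a pose.
- manip.servo_line(position, ori=None, vel=0.15): straight line of the TCP; ori=None keeps the orientation; vel is the mean speed in m/s.
- manip.movej(angles): joint-space move.
- effector.open_jaws() and effector.close(f_grip=None): open the fingers fully, or close them until they stop; f_grip is the grip in N (None keeps the last).
- manip.sleep(seconds).
- manip.solve_ik(position, orientation): joint angles nearest the present ones, or None.
- viewer.get_image(name): name is "scene" or "top"; returns the picture (420x560x3 uint8, red, green, blue); there is no depth.
- viewer.get_calibration(name): a dict with "vfov" (degrees; the focal length in pixels is half the picture's height over the tangent of half this angle, whatever the lens; pixels are square), "cx", "cy" (the principal point, pixels), "eye" and "attitude" of the camera in the world. Camera axes: x right, y down, z forward; pixel columns grow to the right and rows downward; lengths in m; the calibration is good to about 2 mm. A picture is of the moment at which its call begins. get_calibration takes no time and is no camera call.
A pose or a line that the arm cannot do raises manip.PlanningError and nothing moves.
- manip.hand_in(): hands the job in; it is judged then, once.
Readings, each from a call of its own:
- manip.current_clock(): time.
- manip.current_q(): joint angles.
- manip.current_joint_velocities(): joint speeds.
- manip.current_tau(): joint torques, N m.
- manip.current_tool_pos(): TCP position.
- manip.current_tcp_rot(): TCP orientation.
- manip.current_force(): force on the tool from outside, world axes, zero at the start.
- manip.current_wrist_torque(): the same for the moment, N m.
- manip.current_finger_gap(): finger opening in m.
- manip.current_gripper_force(): force on a finger pad.
Only numpy, scipy, OpenCV 4.12 (cv2) and the standard library are available. Lean on these libraries where they do the work, as an engineer would, in place of code of your own. Each camera call takes 0.05 s, during which the arm holds its last target. There are 200 camera calls.

## Working session

There is one attempt and no reset: what is moved stays moved. The work goes in short steps, each a Python script; the robot and the scene stay as the last script left them, time stands still between calls to the robot, and variables do not carry over. Pictures are saved under pics/ and viewed, at most 10 in all, crops included, and the job is handed in when it is done.

```bash
mkdir -p pics; ls
python3 - <<'E'
from bench import manip, effector, viewer
import cv2
for n in ("scene","top"):
    im=viewer.get_image(n); cv2.imwrite(f"pics/{n}0.png",im[:,:,::-1]); print(n,viewer.get_calibration(n))
print(manip.current_clock(),manip.current_tool_pos(),manip.current_tcp_rot(),manip.current_force(),manip.grip_depth)
E
```

```text
pics
scene {'vfov': 55.63328312366306, 'cx': 282.60791430758786, 'cy': 214.60250597191208, 'eye': array([ 0.79412331, -0.47894193,  0.8036231 ]), 'attitude': array([ 0.91482519,  0.22155933, -0.07895932, -0.3282861 ])}
top {'vfov': 49.81586201634676, 'cx': 280.9581199846335, 'cy': 202.59161476194703, 'eye': array([0.43242476, 0.00961898, 1.14949408]), 'attitude': array([ 0.71578726, -0.69683919,  0.03134415, -0.03288276])}
0.1 [0.21587811 0.6124651  0.22578552] [ 1.68567389e-01  9.85689759e-01 -8.40754015e-04 -1.65109441e-04] [ 0.62597476 -0.08238353  0.33588829] 0.0188
```

View pics/scene0.png

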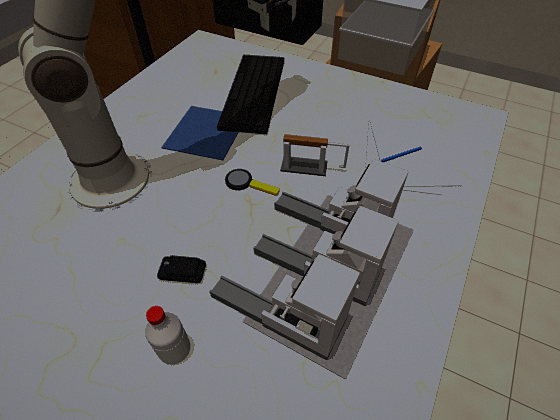

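View pics/top0.png

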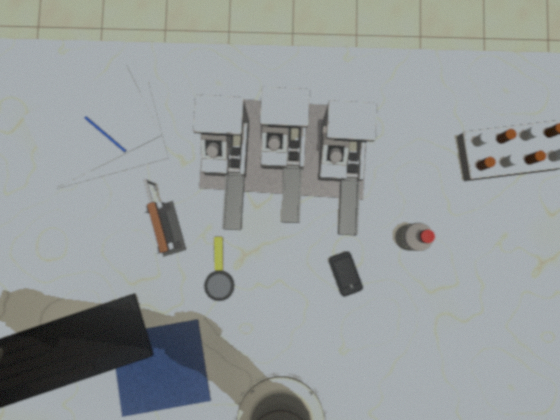

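The scene view shows three docks in a row (canopies near (335,285), (365,235), (385,185)) with aprons facing the robot, and the pick on its rest at (305,152). In the top view the aprons end near (233,228), (290,221) and (347,233), the pick handle is at (158,228), the magnifier at (219,270), the mouse at (346,273) and the bottle at (418,237).

Run:
```python
import cv2,numpy as np
t=cv2.imread("pics/top0.png")
a=cv2.resize(t[80:240,190:385],None,fx=3,fy=3,interpolation=cv2.INTER_CUBIC)
b=cv2.resize(t[170:265,130:200],None,fx=3,fy=3,interpolation=cv2.INTER_CUBIC)
b=cv2.copyMakeBorder(b,0,a.shape[0]-b.shape[0],0,0,cv2.BORDER_CONSTANT)
cv2.imwrite("pics/crop1.png",np.hstack([a,b]))
for c in [(234,205),(291,205),(348,210),(291,180),(255,180),(225,240),(158,228),(150,184),(170,215),(215,148),(274,142),(219,110)]: print(c,t[c[1],c[0]][::-1])
```

```text
(234, 205) [127 127 123]
(291, 205) [133 134 130]
(348, 210) [130 132 127]
(291, 180) [127 125 122]
(255, 180) [137 134 133]
(225, 240) [168 174 166]
(158, 228) [134  92  67]
(150, 184) [121 125 121]
(170, 215) [86 86 84]
(215, 148) [131 129 126]
(274, 142) [141 138 134]
(219, 110) [168 174 178]
```

View pics/crop1.png

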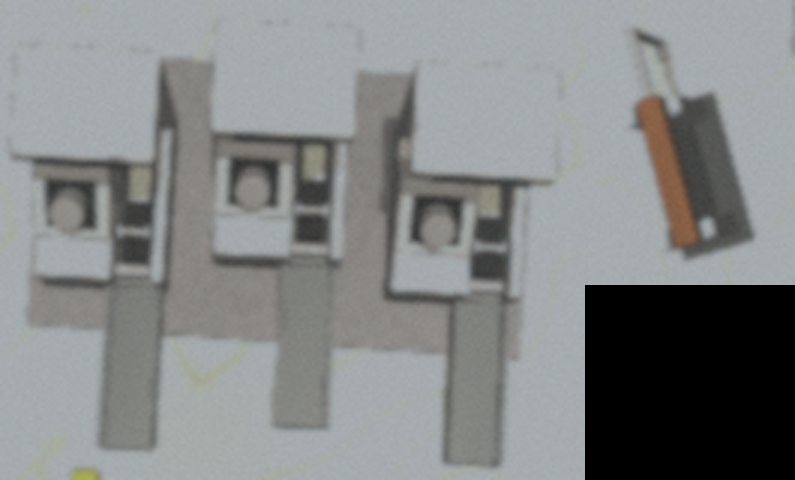

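The crop shows the three docks' buttons at crop pixels (69,209), (252,187) and (438,226), the apron and canopy corners, and the bail areas in the bays. The orange pick handle runs from (690,243) up to (648,100), with the rod and hook ending near (635,30), so the hook points away from the robot.

```bash
cat > geo.py <<'E'
import numpy as np, cv2
from scipy.spatial.transform import Rotation as R
from bench import viewer
def ray(name,u,v):
    c=viewer.get_calibration(name); f=210/np.tan(np.radians(c["vfov"]/2))
    d=R.from_quat(c["attitude"]).apply([(u-c["cx"])/f,(v-c["cy"])/f,1]); return np.array(c["eye"]),d
def onz(name,u,v,z):
    e,d=ray(name,u,v); return (e+d*(z-e[2])/d[2])
def proj(name,p):
    c=viewer.get_calibration(name); f=210/np.tan(np.radians(c["vfov"]/2))
    q=R.from_quat(c["attitude"]).inv().apply(np.array(p)-c["eye"]); return q[:2]/q[2]*f+[c["cx"],c["cy"]]
def fit2(P,Q):  # rigid 2D: Q = rot(yaw) P + t
    P,Q=np.array(P),np.array(Q); a,b=P-P.mean(0),Q-Q.mean(0)
    yaw=np.arctan2((a[:,0]*b[:,1]-a[:,1]*b[:,0]).sum(),(a*b).sum())
    M=np.array([[np.cos(yaw),-np.sin(yaw)],[np.sin(yaw),np.cos(yaw)]])
    t=Q.mean(0)-M@P.mean(0); return t,yaw,np.linalg.norm(Q-(P@M.T+t),axis=1)
E
python3 - <<'E'
from geo import *
from bench import manip
import json
np.set_printoptions(precision=4,suppress=True)
model=np.array([[-210,-1,27],[-210,-47,27],[-8,52.5,188],[-8,-52.5,188],[75,52.5,188],[75,-52.5,188],[-34,24,105]])/1000
pix=[[(100,447),(154,449),(12,157),(155,162),(18,45),(162,52),(69,209)],
     [(273,427),(327,429),(211,133),(353,137),(216,22),(359,30),(252,187)],
     [(444,463),(499,466),(413,175),(552,182),(418,63),(562,70),(438,226)]]
docks=[]
for P in pix:
    Q=[onz("top",(u+.5)/3-.5+190,(v+.5)/3-.5+80,m[2])[:2] for (u,v),m in zip(P,model)]
    t,yaw,r=fit2(model[:,:2],Q); print(t,np.degrees(yaw),r*1000); docks.append([*t,yaw])
# pick handle
im=cv2.cvtColor(cv2.imread("pics/top0.png"),cv2.COLOR_BGR2HSV)
m=cv2.inRange(im,(3,90,40),(18,255,255)); m[:, :130]=0; m[:,200:]=0; m[:170]=0; m[270:]=0
pts=cv2.findNonZero(m); r=cv2.minAreaRect(pts); bx=cv2.boxPoints(r); print(r)
W=np.array([onz("top",*p,0.105)[:2] for p in bx]); print(W, W.mean(0), [np.linalg.norm(W[i]-W[i-1]) for i in (1,2)])
# scene view
im=cv2.cvtColor(cv2.imread("pics/scene0.png"),cv2.COLOR_BGR2HSV)
m2=cv2.inRange(im,(3,90,40),(18,255,255)); m2[:, :270]=0; m2[:,345:]=0; m2[:120]=0; m2[165:]=0
r2=cv2.minAreaRect(cv2.findNonZero(m2)); print(r2)
# hook tip top end ray: rod at z .095
print("rodend",onz("top",130+(636-585)/3,170+31/3,0.095))
c1,c2=r[0],r2[0]
(e1,d1),(e2,d2)=ray("top",*c1),ray("scene",*c2)
s=np.linalg.lstsq(np.c_[d1,-d2],e2-e1,rcond=None)[0]; a,b=e1+s[0]*d1,e2+s[1]*d2; print("tri",(a+b)/2,np.linalg.norm(a-b))
json.dump(docks,open("docks.json","w"))
E
```

```text
[0.6767 0.1537] -0.9359617266037122 [1.0973 0.7259 1.1564 1.3813 1.1193 1.8327 5.7771]
[0.6977 0.0108] -1.0603972505428891 [1.6604 1.1118 0.9098 2.0062 1.1477 2.5062 5.9202]
[ 0.6708 -0.1352] -2.0308225517346674 [0.6022 0.3004 2.0886 3.5938 1.8543 0.5257 5.5196]
((157.3837890625, 227.0319366455078), (49.7288932800293, 8.002904891967773), 74.62374877929688)
[[0.5157 0.3238]
 [0.5211 0.3062]
 [0.4114 0.2701]
 [0.4061 0.2876]] [0.4635 0.2969] [np.float64(0.01844859640726964), np.float64(0.1154973240403489)]
((305.27410888671875, 140.68353271484375), (43.492042541503906, 9.39812183380127), 5.90614128112793)
rodend [0.5726 0.3297 0.095 ]
tri [0.4638 0.2995 0.0957] 0.0004920466384234862
```

```bash
cat > rob.py <<'E'
from geo import *
from bench import manip, effector
import json
docks=json.load(open("docks.json")); PICK=(0.4637,0.2985,np.radians(17.8))
def dw(k,p): x,y,w=docks[k]; return R.from_euler("z",w).apply(p)+[x,y,0]
def tool(yaw,tilt=0): # tool z down, tilted towards +x of yaw frame; tool y = frame y
    s,c=np.sin(tilt),np.cos(tilt); M=np.array([[-c,0,s],[0,1,0],[-s,0,-c]])
    return (R.from_euler("z",yaw)*R.from_matrix(M)).as_quat()
T35=np.radians(35); OUT=np.array([-np.sin(T35),0,np.cos(T35)])
def btn(k,s): return dw(k,np.array([-.034,.024,.105])+OUT*s)
def press(k):
    q=tool(docks[k][2],T35); ax=R.from_euler("z",docks[k][2]).apply(OUT)
    manip.servo_line(btn(k,.010),vel=.15); manip.sleep(.1)
    f0=np.mean([manip.current_force() for _ in range(3)],0); top=None; pk=0; log=[]; verdict="none"
    for s in np.arange(.008,-.024,-.001):
        manip.servo_line(btn(k,s),vel=.02)
        F=(manip.current_force()-f0)@ax; d=(manip.current_tool_pos()-btn(k,0))@ax
        if top is None and F>.8: top=d
        tr=0 if top is None else top-d; pk=max(pk,F); log.append((round(s*1e3),round(d*1e3,1),round(F,1)))
        if F>13.5 and tr<11: verdict="stiff"; break
        if tr>5.5 and pk<5: verdict="weak"; break
        if tr>=13 and F>12: verdict="good"; break
    print(k,verdict,"peak",pk,"top",top,log)
    manip.servo_line(btn(k,.060),vel=.2); return verdict
E
python3 - <<'E'
from rob import *
effector.close(10)
for k in range(3):
    manip.move_pose(btn(k,.060),tool(docks[k][2],T35))
    v=press(k); print(manip.current_clock())
    if v in("good","none"): break
E
```

```text
0 stiff peak 13.981639126149169 top 0.004053186802453672 [(8, np.float64(8.4), np.float64(-0.1)), (7, np.float64(7.1), np.float64(-0.1)), (6, np.float64(5.9), np.float64(-0.5)), (5, np.float64(4.9), np.float64(0.0)), (4, np.float64(4.1), np.float64(2.3)), (3, np.float64(3.1), np.float64(5.2)), (2, np.float64(2.1), np.float64(7.5)), (1, np.float64(1.1), np.float64(8.6)), (0, np.float64(0.1), np.float64(6.5)), (-1, np.float64(-1.0), np.float64(6.7)), (-2, np.float64(-2.1), np.float64(4.4)), (-3, np.float64(-3.1), np.float64(2.4)), (-4, np.float64(-4.2), np.float64(1.7)), (-5, np.float64(-5.1), np.float64(-0.4)), (-6, np.float64(-6.1), np.float64(-0.2)), (-7, np.float64(-7.1), np.float64(1.1)), (-8, np.float64(-8.0), np.float64(-0.1)), (-9, np.float64(-9.1), np.float64(-0.1)), (-10, np.float64(-10.1), np.float64(0.3)), (-11, np.float64(-11.0), np.float64(1.0)), (-12, np.float64(-11.2), np.float64(14.0))]
9.9667
1 stiff peak 23.934335859770083 top 0.003015562209730267 [(8, np.float64(8.4), np.float64(-0.7)), (7, np.float64(7.0), np.float64(0.1)), (6, np.float64(5.9), np.float64(-0.4)), (
[... 467 characters left out ...]
oat64(-0.2)), (-7, np.float64(-7.1), np.float64(-0.7)), (-8, np.float64(-8.0), np.float64(-0.4)), (-9, np.float64(-9.1), np.float64(0.2)), (-10, np.float64(-10.1), np.float64(-0.8)), (-11, np.float64(-11.0), np.float64(-0.5)), (-12, np.float64(-11.4), np.float64(11.1)), (-13, np.float64(-11.6), np.float64(23.9))]
17.4667
2 stiff peak 13.968730916946798 top 0.004927015765430934 [(8, np.float64(8.4), np.float64(0.4)), (7, np.float64(7.1), np.float64(-0.1)), (6, np.float64(5.9), np.float64(0.1)), (5, np.float64(4.9), np.float64(0.9)), (4, np.float64(4.0), np.float64(1.0)), (3, np.float64(3.2), np.float64(8.9)), (2, np.float64(2.4), np.float64(11.9)), (1, np.float64(1.5), np.float64(14.0))]
21.5
```

Felt peaks: left dock 8.6 N (good; clicked in and stopped at 15 mm), middle about 2.7 N (weak), right over 14 N at 3.4 mm and still rising (stiff; backed off). The verdict text is wrong because my travel test mixed mm and m, so the weak latch was also pushed in, which the task allows. Next I pick up the tool.

```bash
cat >> rob.py <<'E'
G=.025; GD=manip.grip_depth
gx,gy=PICK[0]+G*np.cos(PICK[2]),PICK[1]+G*np.sin(PICK[2]); QG=tool(PICK[2])
def hook_tcp(k,hx,hz,dy=0): # TCP for hook corner at dock (hx,-24mm+dy,hz)
    return dw(k,[hx-.115+G,-.024+dy,hz+.078-GD])
E
python3 - <<'E'
from rob import *
for h in [(-.12,.14),(-.12,.072),(-.009,.072),(-.009,.0465),(-.16,.0465)]:
    if manip.solve_ik(hook_tcp(0,*h),tool(docks[0][2])) is None: print("IK fail",h)
manip.servo_line(btn(2,.12),vel=.25)
effector.open_jaws()
manip.move_pose([gx,gy,.19],QG)
manip.servo_line([gx,gy,.095-GD],vel=.15)
effector.close(30); print("gap",manip.current_finger_gap(),manip.current_tool_pos(),manip.current_clock())
manip.servo_line([gx,gy,.20],vel=.15)
q=tool(docks[0][2])
manip.move_pose(hook_tcp(0,-.12,.14),q)
manip.servo_line(hook_tcp(0,-.12,.072),vel=.15); manip.sleep(.2)
print(manip.current_tool_pos(),hook_tcp(0,-.12,.072),manip.current_clock())
ims=[]
for n,p,sz in (("scene",(-.06,-.024,.09),.45),("top",(-.12,-.024,.1),.45)):
    im=viewer.get_image(n)[:,:,::-1].copy(); cv2.imwrite(f"pics/{n}1.png",im)
    u,v=proj(n,dw(0,p)).astype(int); print(n,u,v,proj(n,dw(0,[-.12,-.024,.072])),proj(n,dw(0,[-.035,-.024,.058])))
    c=im[v-50:v+50,u-65:u+65]; ims.append(cv2.resize(c,(390,300),interpolation=cv2.INTER_CUBIC))
cv2.imwrite("pics/crop2.png",np.hstack(ims))
E
```

```text
gap 0.019711190938173456 [0.48746063 0.30619501 0.07619337] 27.0333
[0.46716332 0.13357545 0.13220231] [0.46631149 0.13313405 0.1312    ] 29.5417
scene 332 202 [309.81779524 199.12397209] [341.15298873 215.35354893]
top 230 189 [231.90952587 190.59114154] [234.37534377 156.77520071]
```

View pics/crop2.png

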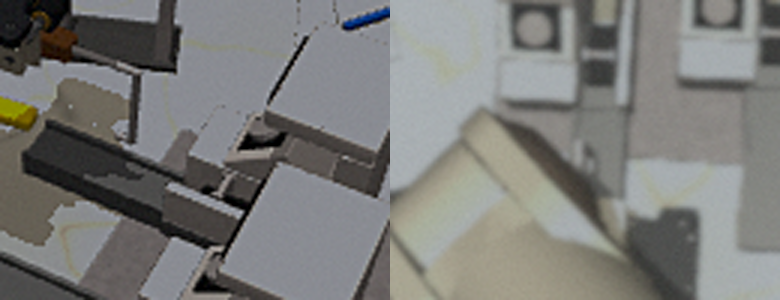

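The hook corner shows at crop (131,141), within about 1 px of the predicted (128,141), and the bail at (225,185), also as predicted. So the hook is where I expect, and I insert and pull.

Run:
```python
from rob import *
def F(): return np.round(manip.current_force()-f0,1)
f0=manip.current_force()
manip.servo_line(hook_tcp(0,-.010,.072),vel=.12); print("in",F())
ok=True
for z in (.064,.058,.052,.0465):
    manip.servo_line(hook_tcp(0,-.010,z),vel=.08); print(z,F())
    if F()[2]>3: ok=False; manip.servo_line(hook_tcp(0,-.010,.072)); break
if ok:
    for x in (-.028,-.040,-.06):
        manip.servo_line(hook_tcp(0,x,.0465),vel=.06); print(x,F())
        if abs(F()[0])>8: ok=False; break
if ok: manip.servo_line(hook_tcp(0,-.1635,.0465),vel=.08); print("out",F())
print(manip.current_clock())
im=viewer.get_image("scene")[:,:,::-1].copy(); u,v=proj("scene",dw(0,[-.1,-.024,.06])).astype(int)
print(u,v,proj("scene",dw(0,[-.17,-.024,.058])))
cv2.imwrite("pics/crop3.png",cv2.resize(im[v-60:v+60,u-75:u+75],(600,480),interpolation=cv2.INTER_CUBIC))
```

```text
in [-0.2  0.7  1.5]
0.064 [-0.1  0.7  1.1]
0.058 [1.1 1.1 0.8]
0.052 [-0.2  0.4  1.3]
0.0465 [1.2 1.  0.2]
-0.028 [0.2 1.4 0.6]
-0.04 [-0.6  0.7  0.4]
-0.06 [0.1 1.3 0.5]
out [-0.   1.3 -0.1]
34.4333
316 205 [291.65245398 195.82312375]
```

View pics/crop3.png

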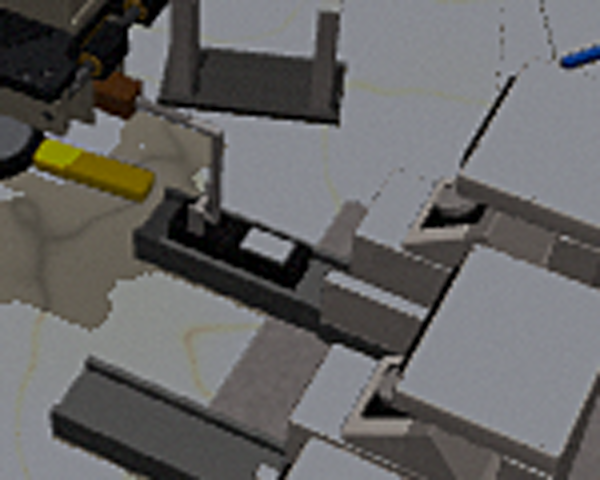

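The logger lies on the apron between the rails, with its bail at crop (200,210) held by the hook and its rear end at (305,275), clear of the bay mouth. Next I unhook it and return the pick.

Run:
```python
from rob import *
manip.servo_line(hook_tcp(0,-.141,.0465),vel=.08)
manip.servo_line(hook_tcp(0,-.141,.15),vel=.15)
manip.move_pose([gx,gy,.20],QG); manip.sleep(.2)
manip.servo_line([gx,gy,.095-GD],vel=.1); manip.sleep(.2); print(manip.current_tool_pos())
effector.open_jaws(); manip.sleep(.2)
manip.servo_line([gx,gy,.25],vel=.2); print(manip.current_clock())
manip.movej([-0.969,0.501,-0.427,1.55,0.221,1.138,-0.21]); manip.sleep(.3)
ims=[]
for n,(u,v) in (("scene",(320,180)),("top",(205,190))):
    im=viewer.get_image(n)[:,:,::-1].copy(); cv2.imwrite(f"pics/{n}2.png",im)
    ims.append(cv2.resize(im[v-75:v+75,u-65:u+65],(390,450),interpolation=cv2.INTER_CUBIC))
cv2.imwrite("pics/crop4.png",np.hstack(ims))
def h(f,lo,hi):
    im=cv2.cvtColor(cv2.imread(f),cv2.COLOR_BGR2HSV); m=cv2.inRange(im,(3,90,40),(18,255,255)); z=m*0; z[lo[1]:hi[1],lo[0]:hi[0]]=m[lo[1]:hi[1],lo[0]:hi[0]]; return cv2.minAreaRect(cv2.findNonZero(z))
for i in (0,2): print(h(f"pics/top{i}.png",(130,170),(200,270)),h(f"pics/scene{i}.png",(270,120),(345,165)))
# bail position on apron predicted
print(proj("top",dw(0,[-.145,-.024,.038])),manip.current_clock())
```

```text
[0.4877943  0.30619009 0.07645205]
40.725
((157.3837890625, 227.0319366455078), (49.7288932800293, 8.002904891967773), 74.62374877929688) ((305.27410888671875, 140.68353271484375), (43.492042541503906, 9.39812183380127), 5.90614128112793)
((157.43055725097656, 227.15658569335938), (49.994049072265625, 8.027009963989258), 74.62374877929688) ((305.3684997558594, 140.74932861328125), (43.49652862548828, 9.369288444519043), 6.009006023406982)
[232.87345549 202.25799443] 42.6417
```

View pics/crop4.png

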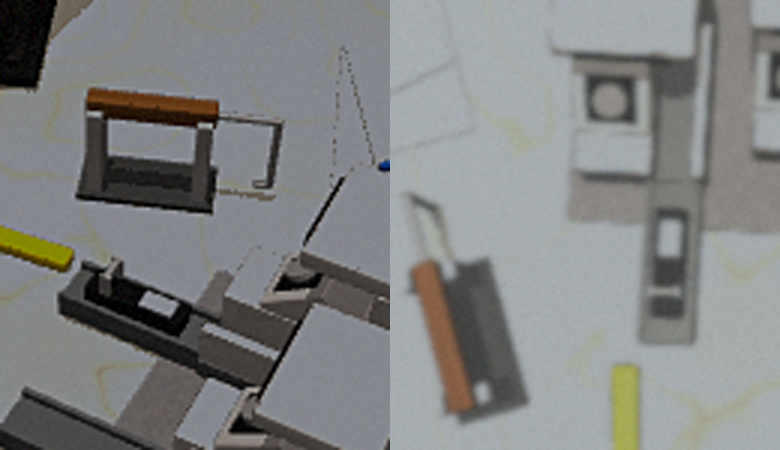

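The pick is back on its rest, within about 0.15 px of its first position in both views. The logger is flat on the apron at top pixel (232.7,203.3), which puts its origin about 147 mm in front of the dock's. The good latch is still in, so I hand in.

```bash
python3 -c "
from bench import manip
print(manip.hand_in())"
```

```text
the job is handed in; nothing more can be done
None
```

Job handed in at about 43 s, result not reported: the left dock's latch (8.6 N) is clicked in, its logger is on the apron, the pick is back on its rest, and the stiff right latch (over 14 N) was released before its click; the weak middle latch (about 2.7 N) also clicked in through a slip in my script, which the task allows.

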